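# Centre a wobbly finial on the painting stand

## Robot

A 7-joint arm with a two-finger parallel gripper is mounted at the origin on the work surface. World frame = base frame: x ahead of the robot, y to its left, z up, the work surface at z = 0. Lengths are in mm, angles in degrees, forces in N, time in s.
With the tool pointing down it reaches from about 400 to 875 mm from the base axis. Payload 4.4 kg.
Tool frame: the origin (TCP) lies between the finger pads; the fingertips stand 19 mm ahead of it and the grasp point (between the pads) is the TCP; x points along the fingers, y is the direction in which the jaws open and shut, and the axes are right-handed (so a half turn about x gives the same grasp; the last joint's range is limited). The gripper opens to 85 mm and grips with 20 to 120 N. Pads are 22 mm wide; open, the fingers measure 114 mm over their backs; the gripper's body (76 mm by 85 mm) begins 54 mm behind the grasp point. The pads swing forward as they close: fully open they stand 13 mm farther back than shut.
Start: joints at [64.297, 36.005, 2.206, 86.941, -1.547, 57.084, -1.146], TCP at [242.815, -602.958, 250.313] pointing down, gripper open.
Joint ranges: [-175.42, 175.42], [-21.48, 121.26], [-71.46, 75.88], [10.55, 141.38], [-63.04, 243.04], [13.31, 113.54], [-168.57, 168.57]. Speed limits (degrees/s): [147.25, 147.25, 180, 180, 180, 180, 180].

## Interface

Orientations are given as a 3x3 rotation matrix whose columns are the frame's x, y, z axes.
In Python, from cell import * gives the robot as it stands.
- The arm moves only by the tool play_rows, never from a script. Its argument "steps" is a list of rows, each a list of 4 numbers: the shift along the tool's x, y, z in cm, then the turn about the tool's x in degrees. A call has exactly 8 rows; each row is the pose to reach, as a shift and turn from the pose measured when the call began, along the tool's axes at that moment; what a row does not reach only later rows make up. A row lasts 1/8 s, in which the tool goes at most 62.5 mm and 10.7 degrees, less where a joint would pass 70% of its speed; a pose out of reach is approached as far as the arm can. A call with a gripper value outside its range is refused whole. "grip" is the closure in counts, from 0 (fully open) to 255 (shut), set as the call begins (left out, the last holds). The fingers move at their own pace and stop on an object; "squeeze" is the grip in N (left out, the last holds). Time passes only in rows, so rows that repeat a pose let the fingers close, or fill a call up. It gives the time, the measured TCP pose, the force and the opening at its end, in the units of the state.
- get_obs(): the state, without advancing time (a new reading comes with each control period).
- get_image(name): name is "side" or "top" or "wrist"; returns the picture (420x560x3 uint8, red, green, blue); there is no depth.
- camera_info(name): a dict with "K" (3x3 intrinsics, pixels), "R" (3x3) and "t" (3): a world point X has camera coordinates R X + t. Camera axes: x right, y down, z forward; pixel columns grow to the right and rows downward; lengths in mm; the calibration is good to about 2 mm. A picture is of the moment at which its call begins: read the wrist's pose just before it. camera_info takes no time and is no camera call; for the wrist camera it gives the pose at the moment of the call.
- job_done(): hands the job in, once; it reports no verdict.
Trained networks look in the newest picture that a camera, given by its name, has taken for a name from the list of things; names that differ only in an ending like _2 or _b are one class to them, and where a whole thing is asked for, a point or a joint stands for the part that bears it (a point fixed in the world has none). Each returns a list of dicts, best first, with "confidence" (0 to 1); they miss things now and then, are a little off and sometimes report something else, mostly with a low value. They report only what shows in the picture. A call takes as long as a camera call.
- boxes_of(camera, label): "point" ([row, column] in pixels, amid what is visible of it).
- outline_of(camera, label): "pixels" (420x560 bool, what is visible of it) and "point" ([row, column] in pixels, amid what is visible of it).
The state is a dict: "t": time; "q": joint angles; "dq": joint speeds; "tau": joint torques, N m; "tool_pos": TCP position; "ee_rot": TCP orientation; "ft_force": force on the tool from outside, world axes, zero at the start; "ft_torque": the same for the moment, N m; "opening": opening from 0.0 (shut) to 1.0 (fully open).
Only numpy, scipy, OpenCV 4.12 (cv2) and the standard library are available. Lean on these libraries where they do the work, as an engineer would, in place of code of your own. Each camera call takes 0.05 s, during which the arm holds its last target. There are 200 camera calls.

## Task

Centre the red-balled wooden finial on its small painting stand so that a stripe can be painted round it: nudge it lightly with your fingertips until the foot stands upright and wholly inside the white ring in the middle of the stand. Do not grasp or lift it, do not tip it over or knock it off, and leave everything else on the bench where it is. Finish with your hand clear of it.

Things in the scene. Friction and masses are not known exactly. Their poses are not given: they have to be found in the camera images.
- finial: pawn-shaped wooden finial with a RED ball, on the stand; 64 mm tall, about 50 g, top-heavy. Widest part: the round foot flange, 40 mm across, 5 to 14 mm above the underside; flat sole 26 mm across; thin neck; ball 27 mm across, centred 50 mm up. Pushed at the flange it slides (friction about 0.6); pushed at neck or ball it tips; over 10 N damages it. Origin: centre of its underside; z up its axis
- stand_top (a point): centre of the painting stand's top face, 98 mm above the bench. The fixed stand is a flat dark steel disc, 110 mm across and 12 mm thick, on a thin blue column with a round foot 120 mm across. A flat white ring lies around this point, inner diameter 52 mm, outer 60 mm: the finial's foot fits inside with 6 mm to spare all round. z is up; yaw has no meaning
- blue_finial: bystander on the green mat, to be left alone: the spare: the same turned wooden finial with a BLUE ball, standing on the mat; origin: centre of its underside
- paint_tin: bystander on the green mat, to be left alone: closed paint tin with a yellow label, 72 mm across, 75 mm tall; origin: centre of its underside
- tape_roll: bystander on the green mat, to be left alone: yellow tape roll lying flat, 96 mm across, 25 mm high; origin: centre of its underside
- clay_pot: bystander on the green mat, to be left alone: small terracotta pot, 80 mm across the rim, 70 mm tall; origin: centre of its underside
- brush: bystander on the green mat, to be left alone: paint brush lying on the mat, 190 mm long, under 30 mm high; origin near the middle of its length, its x axis along the handle
- screwdriver: bystander on the green mat, to be left alone: screwdriver with an orange handle lying on the mat, 190 mm long, under 40 mm high; origin near the middle of its length, its x axis along it

How it is judged:
By the outcome, as a careful person would: the job done as asked, in the order asked, and still so for the second after the job is handed in, with the robot touching nothing.
It also fails if it takes over 58 s, if anything falls off the work surface, if the arm or the gripper's body presses on something with over 40 N, if the wrist force passes 120 N, or if a joint passes its speed limit or range.

## Working session

There is one attempt and no reset: what is moved stays moved. The work goes in short steps, Python scripts to look and compute and a tool call to move; the robot and the scene stay as the last step left them, time stands still between calls to the robot, and variables do not carry over. Pictures are saved under pics/ and viewed, about 8 in all and at most 12, crops included, and the job is handed in when it is done.

Besides the shell and the picture viewer there is one more tool, called after "Call:" in YAML: its name, and indented under it one key for each argument. play_rows: Moves the arm, as the interface text tells. Its arguments: {"type":"object","properties":{"steps":{"type":"array"},"grip":{"type":"number"},"squeeze":{"type":"number"}},"required":["steps"]}

```bash
ls; mkdir -p pics; cat > h.py <<'E'
from cell import *
import numpy as np, cv2
def save(n,f,crop=None,s=1):
    im=get_image(n); im=np.asarray(im)
    if crop: r0,r1,c0,c1=crop; im=im[r0:r1,c0:c1]
    im=cv2.resize(im,None,fx=s,fy=s,interpolation=cv2.INTER_CUBIC)
    cv2.imwrite('pics/'+f,im[:,:,::-1])
def ray(n,rc):
    c=camera_info(n);K,R,t=map(np.array,(c['K'],c['R'],c['t']))
    d=R.T@np.linalg.solve(K,[rc[1],rc[0],1.]); return -R.T@t,d
def atz(n,rc,z):
    o,d=ray(n,rc); return o+d*(z-o[2])/d[2]
def proj(n,X):
    c=camera_info(n);K,R,t=map(np.array,(c['K'],c['R'],c['t']))
    p=K@(R@np.array(X,float)+t); return (p[:2]/p[2])[::-1]
E
python3 - <<'E'
from h import *
o=get_obs();print({k:np.round(o[k],3).tolist() for k in('t','tool_pos','ee_rot','ft_force','opening')})
ims={}
for n in('side','top'):
    save(n,n+'0.png')
    c=camera_info(n);print(n,np.round(-np.array(c['R']).T@np.array(c['t'])),np.round(c['K'],0).tolist())
    for l in('finial','stand_top','blue_finial','paint_tin','clay_pot','tape_roll'):
        print(l,[(np.round(b['point']).tolist(),round(b['confidence'],2)) for b in boxes_of(n,l)[:2]])
a=cv2.imread('pics/side0.png');b=cv2.imread('pics/top0.png')
E
```

```text
pics
{'t': 0.0, 'tool_pos': [242.627, -602.389, 249.374], 'ee_rot': [[-0.001, 0.374, -0.928], [0.002, -0.928, -0.374], [-1.0, -0.002, 0.0]], 'ft_force': [-0.476, -0.641, 0.13], 'opening': 1.002}
side [ 400. -474.  583.] [[411.0, 0.0, 279.0], [0.0, 411.0, 207.0], [0.0, 0.0, 1.0]]
finial [([203.0, 259.0], 0.69), ([321.0, 388.0], 0.54)]
stand_top [([235.0, 279.0], 0.6), ([202.0, 259.0], 0.59)]
blue_finial [([321.0, 391.0], 0.88)]
paint_tin [([172.0, 245.0], 0.63)]
clay_pot [([176.0, 245.0], 0.74), ([356.0, 291.0], 0.58)]
tape_roll [([176.0, 299.0], 0.74)]
top [461.  14. 958.] [[456.0, 0.0, 274.0], [0.0, 456.0, 210.0], [0.0, 0.0, 1.0]]
finial [([224.0, 264.0], 0.76)]
stand_top [([210.0, 271.0], 0.82), ([219.0, 176.0], 0.32)]
blue_finial [([170.0, 368.0], 0.82)]
paint_tin [([220.0, 176.0], 0.91), ([286.0, 277.0], 0.39)]
clay_pot [([248.0, 386.0], 0.58)]
tape_roll [([145.0, 182.0], 0.92)]
```

View pics/side0.png

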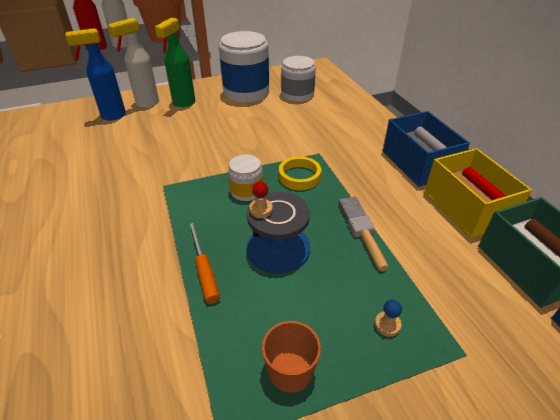

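View pics/top0.png

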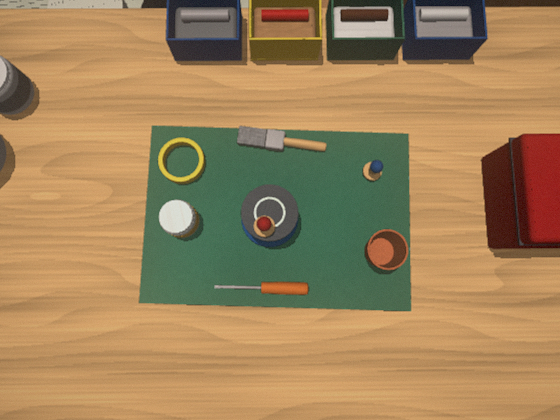

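Side view: the red finial (ball at about row 188, column 260) stands on the left part of the stand, over the ring's rim (ring about row 211, column 279). Top view: the ring is at about (211, 269) and the ball at (223, 264). Next I compute positions.

```bash
cat >> h.py <<'E'
def red(n,near,rad=25):
    im=np.asarray(get_image(n)).astype(int);r,g,b=im[...,0],im[...,1],im[...,2]
    m=(r>90)&(g<.3*r)&(b<.35*r)
    yy,xx=np.mgrid[:420,:560];m&=np.hypot(yy-near[0],xx-near[1])<rad
    return np.array([yy[m].mean(),xx[m].mean()]),int(m.sum()),im
def tri(rs):
    A=0;B=0
    for o,d in rs:
        d=d/np.linalg.norm(d);P=np.eye(3)-np.outer(d,d);A=A+P;B=B+P@o
    return np.linalg.solve(A,B)
E
python3 - <<'E'
from h import *
rs=[]
for n,near,rc in(('side',(188,260),(211,279)),('top',(223,264),(211,269))):
    p,k,im=red(n,near);rs.append(ray(n,p));print(n,'ball',p.round(1),k,atz(n,p,148).round(1))
    # ring white
    yy,xx=np.mgrid[:420,:560]
    w=(im.min(2)>130)&((im.max(2)-im.min(2))<40)&(np.hypot(yy-rc[0],xx-rc[1])<28)
    P=np.array([atz(n,(a,b),98)[:2] for a,b in zip(yy[w],xx[w])])
    from scipy.optimize import least_squares
    s=least_squares(lambda q:np.hypot(*(P-q[:2]).T)-28,P.mean(0),loss='soft_l1');print(n,'ring',s.x.round(1),len(P),np.abs(s.fun).mean().round(2))
print('ball tri',tri(rs).round(1))
for l,rc,z in(('tin',(218,177),75),('blue',(166,376),50),('pot',(249,387),70),('tape',(160,181),25),('brush',(139,282),15),('sd',(288,260),20)): print(l,atz('top',rc,z).round())
c=camera_info('wrist');print(c['K'],(-np.array(c['R']).T@np.array(c['t'])).round(),np.round(c['R'],2))
E
```

```text
side ball [188.1 259.8] 157 [561.7  26.6 148. ]
side ring [588.3  11.8] 23 1.03
top ball [222.  263.3] 23 [562.7  26.8 148. ]
top ring [588.3  16.2] 188 1.31
ball tri [562.3  26.9 147.7]
tin [581. 196.  75.]
blue [ 689. -203.   50.]
pot [ 518. -213.   70.]
tape [711. 201.  25.]
brush [758. -12.  15.]
sd [444.  36.  20.]
[[339.57003631   0.         284.3412109 ]
 [  0.         339.57003631 204.93727707]
 [  0.           0.           1.        ]] [ 315. -573.  374.] [[ 0.37 -0.93  0.  ]
 [-0.88 -0.36  0.3 ]
 [-0.28 -0.11 -0.95]]
```

Call:
play_rows:
  steps:
    - [0, -3.5, -3.6, 5]
    - [0, -7.7, -7.9, 10]
    - [0, -11.9, -12.2, 15]
    - [0, -16.1, -16.5, 20]
    - [0, -20.3, -20.8, 25]
    - [0, -24.5, -25.1, 30]
    - [0, -28.7, -29.4, 35]
    - [0, -32, -33, 40]
  grip: 180
  squeeze: 20

```text
t: 1.8
tool_pos: [430.3, -180.5, 250.7]
ee_rot: [[0.001, -0.311, -0.95], [0.0, -0.95, 0.311], [-1.0, -0.001, -0.001]]
ft_force: [0.6, -0.7, -0.6]
opening: 0.296
```

Call:
play_rows:
  steps:
    - [0, -4, -0.4, 2]
    - [0, -9, -0.9, 4]
    - [0, -14, -1.4, 6]
    - [0, -18.5, -1.8, 7]
    - [0, -22, -2.2, 7]
    - [0, -24.2, -2.4, 7]
    - [0, -24.2, -2.4, 7]
    - [0, -24.2, -2.4, 7]

```text
t: 2.8
tool_pos: [527.9, 40.1, 250.8]
ee_rot: [[0.0, -0.427, -0.904], [-0.001, -0.904, 0.427], [-1.0, 0.001, -0.001]]
ft_force: [0.4, 0.4, 0.1]
opening: 0.294
```

```bash
python3 - <<'E'
from h import *
save('wrist','w1.png')
o=get_obs();print(o['t'],o['tool_pos'].round(1) if hasattr(o['tool_pos'],'round') else o['tool_pos'],o['opening'])
print('pred ball',proj('wrist',(562.3,26.9,147.7)),'ring',proj('wrist',(588.3,15,98)))
for l in('finial','stand_top'): print(l,[(np.round(b['point'],1).tolist(),round(b['confidence'],2)) for b in boxes_of('wrist',l)[:3]])
E
```

```text
2.85 [527.9  40.  250.8] 0.29743102607348065
pred ball [159.9996338  281.14989521] ring [112.84331183 281.09172498]
finial [([155.8, 283.8], 0.81)]
stand_top [([100.8, 281.3], 0.76)]
```

View pics/w1.png

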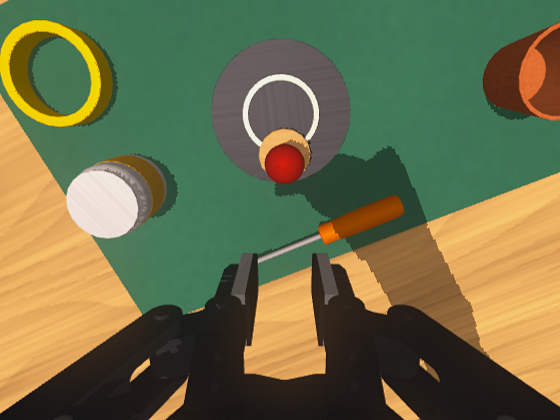

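The wrist view shows the ring centred at about (112, 281), the finial's ball at (164, 285) with its foot near (145, 284), and the two fingertips at about (255, 250) and (255, 320). Next a precise fit.

```bash
cat >> h.py <<'E'
from scipy.optimize import least_squares
def fit(P,r,w=None):
    s=least_squares(lambda q:np.hypot(*(P-q[:2]).T)-r,P.mean(0),loss='soft_l1');return s.x,np.abs(s.fun).mean()
def look(c0=(590,14)):
    im=np.asarray(get_image('wrist')).astype(int);r,g,b=im[...,0],im[...,1],im[...,2]
    yy,xx=np.mgrid[:420,:560];C=camera_info('wrist');K,R,t=map(np.array,(C['K'],C['R'],C['t']))
    D=np.stack([xx,yy,np.ones_like(xx)],-1)@np.linalg.inv(K).T@R;o=-R.T@t
    Z=lambda z:(o+D*((z-o[2])/D[...,2])[...,None])[...,:2]
    F=Z(98);near=np.hypot(*(F-c0).transpose(2,0,1))<50
    ring=near&(im.min(2)>140)&(im.max(2)-im.min(2)<45)
    rc,e=fit(F[ring],28.)
    red=near&(r>80)&(g<.35*r)&(b<.4*r)
    # ball centre by edge: circle of silhouette approx centroid
    ball=Z(148)[red].mean(0)
    wood=near&(r>110)&(r-b>40)&(g>.5*r)
    m=wood.astype(np.uint8);cs,_=cv2.findContours(m,cv2.RETR_EXTERNAL,cv2.CHAIN_APPROX_NONE)
    cc=max(cs,key=cv2.contourArea)[:,0,:]
    # drop contour pts next to red
    dr=cv2.dilate(red.astype(np.uint8),np.ones((7,7)))
    cc=np.array([p for p in cc if not dr[p[1],p[0]]])
    P=Z(110)[cc[:,1],cc[:,0]];fc,fe=fit(P,20.)
    print('ring',rc.round(1),e.round(2),int(ring.sum()),'ball',ball.round(1),int(red.sum()),'flange',fc.round(1),fe.round(2),len(cc))
    T=get_obs();p=np.array(T['tool_pos']);Rr=np.array(T['ee_rot'])
    for n,v in(('ring',rc),('flange',fc),('ball',ball)): print(n,'from TCP in tool y,z',(Rr.T@np.r_[v-p[:2],0])[1:].round(1))
    print('flange-ring',(fc-rc).round(1),np.hypot(*(fc-rc)).round(1))
    return im
E
python3 - <<'E'
from h import *
look()
for x in (0,9,15,19): print(x,proj('wrist',np.array(get_obs()['tool_pos'])+np.array(get_obs()['ee_rot'])@[x,12.5,-11]))
E
```

```text
ring [587.4  16.6] 1.1 1016 ball [562.   25.5] 896 flange [559.2  26.6] 0.21 96
ring from TCP in tool y,z [ -3.5 -63.9]
flange from TCP in tool y,z [ -0.6 -34.1]
ball from TCP in tool y,z [ -0.8 -37. ]
flange-ring [-28.2  10.1] 29.9
0 [267.2948422 317.1057167]
9 [257.34377592 315.17977048]
15 [251.33213622 314.01626756]
19 [247.56892944 313.28793015]
```

Call:
play_rows:
  steps:
    - [0, 0.2, 0.9, -5.6]
    - [2, 0.2, 0.9, -5.6]
    - [5, 0.2, 0.9, -5.6]
    - [8, 0.2, 0.9, -5.6]
    - [10.5, 0.2, 0.9, -5.6]
    - [12, 0.2, 0.9, -5.6]
    - [12, 0.2, 0.9, -5.6]
    - [12, 0.2, 0.9, -5.6]

```text
t: 4.0
tool_pos: [520.0, 42.5, 131.7]
ee_rot: [[0.002, -0.337, -0.942], [-0.0, -0.942, 0.337], [-1.0, -0.001, -0.002]]
ft_force: [0.7, -0.5, 0.3]
opening: 0.295
```

```bash
python3 - <<'E'
from h import *
save('side','s1.png',(140,260,200,340),4)
im=look()
cv2.imwrite('pics/w2.png',im[:,:,::-1])
o=get_obs();p=np.array(o['tool_pos']);R=np.array(o['ee_rot']);print(p,o['ft_force'])
for x in (12,16,19): print(x,[proj('side',p+R@[x,s*20,0]).round(1) for s in(1,-1)])
E
```

```text
ring [587.3  16.4] 1.08 3203 ball [564.7  24.4] 2432 flange [559.3  26.3] 0.22 174
ring from TCP in tool y,z [  2.1 -72.2]
flange from TCP in tool y,z [  2.2 -42.5]
ball from TCP in tool y,z [  2.1 -48.2]
flange-ring [-28.  10.] 29.7
[520.02528426  42.68220978 131.87946179] [0.24509346 0.82451794 0.12405933]
12 [array([208.9, 233.5]), array([193.4, 234.7])]
16 [array([210.7, 233.7]), array([195.1, 234.9])]
19 [array([212. , 233.9]), array([196.4, 235. ])][ WARN:0@1.253] global loadsave.cpp:1063 imwrite_ Unsupported depth image for selected encoder is fallbacked to CV_8U.
```

View pics/w2.png

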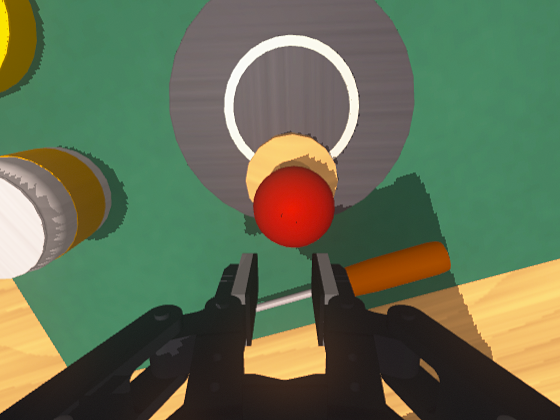

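View pics/s1.png

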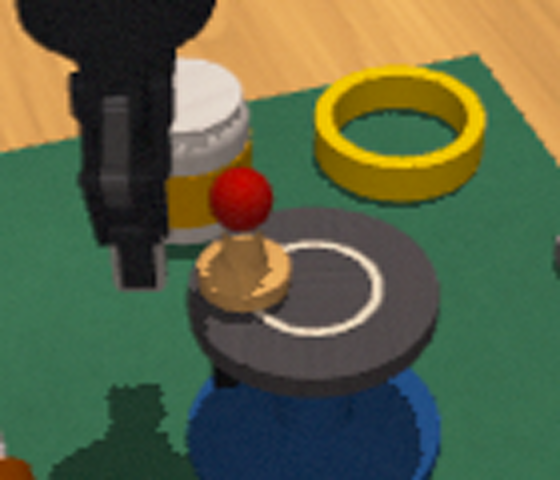

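The side crop shows the fingertips clear behind the foot and level with the stand top. The wrist view shows the finial (ball at about (207, 293)) on the line to the ring centre, 2 mm off the middle of the gap. I lower the tips to flange height and close in.

Call:
play_rows:
  steps:
    - [0.4, 0.2, 0, 0]
    - [0.8, 0.2, 0, 0]
    - [1.1, 0.2, 0, 0]
    - [1.1, 0.2, -0.4, 0]
    - [1.1, 0.2, -0.8, 0]
    - [1.1, 0.2, -1.1, 0]
    - [1.1, 0.2, -1.3, 0]
    - [1.1, 0.2, -1.5, 0]

```text
t: 5.1
tool_pos: [533.6, 35.7, 120.9]
ee_rot: [[0.003, -0.337, -0.942], [0.0, -0.942, 0.337], [-1.0, -0.001, -0.003]]
ft_force: [0.7, 0.0, 0.9]
opening: 0.296
```

Call:
play_rows:
  steps:
    - [0, 0, -0.3, 0]
    - [0, 0, -0.6, 0]
    - [0, 0, -0.9, 0]
    - [0, 0, -1.1, 0]
    - [0, 0, -1.3, 0]
    - [0, 0, -1.5, 0]
    - [0, 0, -1.6, 0]
    - [0, 0, -1.6, 0]

```text
t: 6.1
tool_pos: [548.8, 30.3, 121.0]
ee_rot: [[0.003, -0.337, -0.942], [0.0, -0.942, 0.337], [-1.0, -0.001, -0.003]]
ft_force: [0.2, 0.2, -0.2]
opening: 0.294
```

```bash
python3 - <<'E'
from h import *
im=look();cv2.imwrite('pics/w3.png',im[:,:,::-1].astype(np.uint8))
o=get_obs();print(o['t'],o['tool_pos'],o['ft_force'])
E
```

```text
ring [587.2  16.4] 1.08 2738 ball [577.6  20.5] 3295 flange [574.1  22. ] 0.35 183
ring from TCP in tool y,z [  0.1 -40.9]
flange from TCP in tool y,z [ -0.7 -26.6]
ball from TCP in tool y,z [ -0.5 -30.4]
flange-ring [-13.1   5.5] 14.2
6.15 [548.75609351  30.28563556 120.99752663] [-0.11613711 -0.4179934   0.14977475]
```

View pics/w3.png

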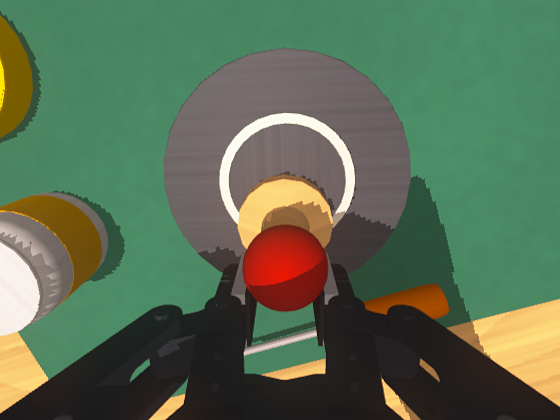

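The finial sits upright between the two fingertips (ball at about (267, 286)) and has slid 15 mm towards the ring. I keep pushing.

Call:
play_rows:
  steps:
    - [0, 0, -0.2, 0]
    - [0, 0, -0.5, 0]
    - [0, 0, -0.8, 0]
    - [0, 0, -1.0, 0]
    - [0, 0, -1.2, 0]
    - [0, 0, -1.3, 0]
    - [0, 0, -1.35, 0]
    - [0, 0, -1.35, 0]

```text
t: 7.15
tool_pos: [561.5, 25.7, 121.0]
ee_rot: [[0.003, -0.337, -0.942], [0.0, -0.942, 0.337], [-1.0, -0.001, -0.003]]
ft_force: [0.4, -0.5, -0.4]
opening: 0.294
```

```bash
python3 - <<'E'
from h import *
im=look();cv2.imwrite('pics/w4.png',im[:,:,::-1].astype(np.uint8))
rs=[]
for n,near in(('side',(190,279)),('top',(210,268))):
    p,k,im=red(n,near);rs.append(ray(n,p));print(n,p,k,atz(n,p,148).round(1))
save('side','s2.png',(140,260,200,340),4)
print(get_obs()['t'],get_obs()['tool_pos'],get_obs()['ft_force'])
E
```

```text
ring [587.2  16.5] 1.08 2325 ball [586.3  17.5] 5183 flange [586.8  17.5] 0.33 182
ring from TCP in tool y,z [  0.1 -27.3]
flange from TCP in tool y,z [ -0.7 -26.6]
ball from TCP in tool y,z [ -0.6 -26.1]
flange-ring [-0.4  1. ] 1.1
side [188.45394737 277.55921053] 152 [588.8  15.  148. ]
top [nan nan] 0 [nan nan nan]
7.35 [561.46688994  25.75055009 121.06279473] [ 0.18602811 -0.52527689  0.07310011]h.py:20: RuntimeWarning: Mean of empty slice.
  return np.array([yy[m].mean(),xx[m].mean()]),int(m.sum()),im
  ret = ret.dtype.type(ret / rcount)
```

View pics/w4.png

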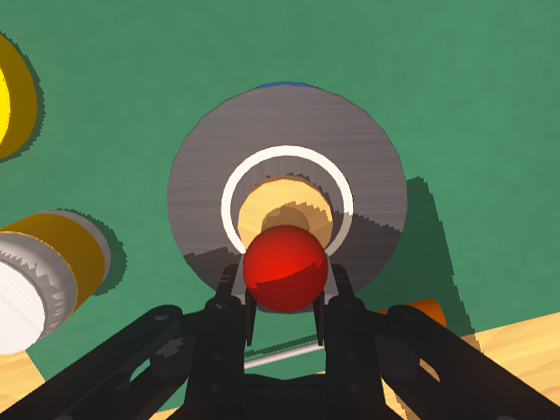

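View pics/s2.png

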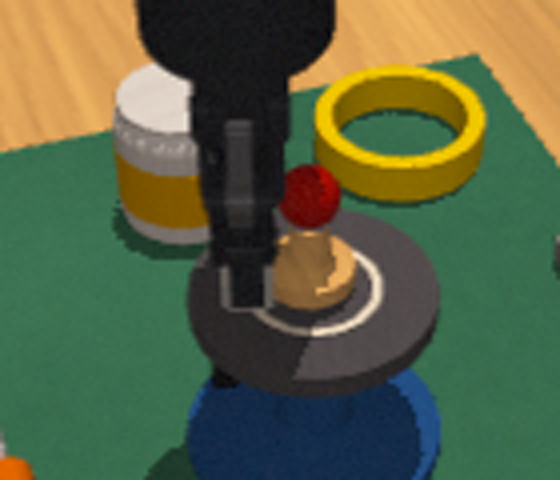

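Both pictures show the foot inside the ring and upright (ball at (268, 286) in the wrist view), with the fit 1 mm from centre. I back straight out and then rise.

Call:
play_rows:
  steps:
    - [0, 0, 0.3, 0]
    - [0, 0, 0.9, 0]
    - [0, 0, 2, 0]
    - [0, 0, 3.5, 0]
    - [0, 0, 5, 0]
    - [0, 0, 6, 0]
    - [0, 0, 6, 0]
    - [0, 0, 6, 0]

```text
t: 8.35
tool_pos: [505.6, 45.8, 121.0]
ee_rot: [[0.004, -0.337, -0.942], [-0.0, -0.942, 0.337], [-1.0, -0.001, -0.004]]
ft_force: [-0.6, 0.7, 0.6]
opening: 0.291
```

Call:
play_rows:
  steps:
    - [-2, 0, 0, 0]
    - [-5, 0, 0.5, 0]
    - [-8, 0, 1.5, 0]
    - [-10, 0, 3, 0]
    - [-12, 0, 4, 0]
    - [-12, 0, 4, 0]
    - [-12, 0, 4, 0]
    - [-12, 0, 4, 0]

```text
t: 9.35
tool_pos: [467.5, 59.0, 240.1]
ee_rot: [[0.003, -0.337, -0.941], [-0.001, -0.941, 0.337], [-1.0, -0.0, -0.003]]
ft_force: [0.2, 0.3, 0.2]
opening: 0.295
```

```bash
python3 - <<'E'
from h import *
look()
for n,near in(('side',(190,279)),('top',(210,270))):
    p,k,im=red(n,near);print(n,p,k,atz(n,p,148).round(1))
save('side','s3.png');save('top','t3.png')
a=cv2.imread('pics/side0.png');
s=cv2.imread('pics/s3.png')[140:260,200:340];t=cv2.imread('pics/t3.png')[150:270,200:340]
cv2.imwrite('pics/c3.png',cv2.resize(np.hstack([s,t]),None,fx=2.8,fy=2.8,interpolation=cv2.INTER_CUBIC))
for l in('blue_finial','paint_tin','tape_roll','clay_pot'): print(l,[np.round(b['point']).tolist() for b in boxes_of('top',l)[:1]])
print(get_obs()['t'],get_obs()['tool_pos'],get_obs()['dq'])
E
```

```text
ring [587.3  16.2] 1.06 1079 ball [583.2  18.8] 1242 flange [586.9  17.3] 1.45 136
ring from TCP in tool y,z [-1.000e-01 -1.272e+02]
flange from TCP in tool y,z [  -1.  -126.5]
ball from TCP in tool y,z [  -1.1 -122.5]
flange-ring [-0.4  1.1] 1.2
side [187.93251534 276.90184049] 163 [588.2  16.6 148. ]
top [207.6 268.2] 5 [588.8  17.7 148. ]
blue_finial [[171.0, 370.0]]
paint_tin [[218.0, 177.0]]
tape_roll [[148.0, 176.0]]
clay_pot [[250.0, 388.0]]
9.8 [467.45734211  59.29618548 240.79601931] [-0.00045869 -0.08921627 -0.06990813  0.03461408 -0.04704018  0.09466757
  0.05031854]
```

View pics/c3.png

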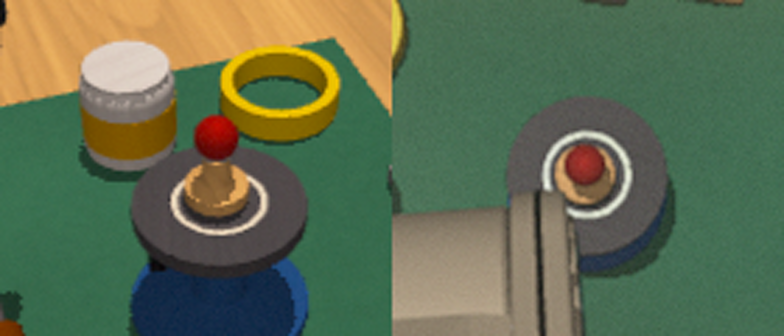

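The foot stands upright well inside the ring in both views (dark gap all round), the hand is clear, and the other things I checked have not moved. I hand it in.

```bash
python3 -c "from cell import *; print(job_done())"
```

```text
the job is handed in; nothing more can be done
None
```

The red-balled finial now stands upright inside the white ring. I set the fingertips 25 mm apart, pushed its foot flange about 28 mm in two slow stages, then backed the hand out and raised it clear. I handed the job in at about 10 s.

- **Centring:** the last wrist-camera fit put the foot 1.2 mm from the ring centre, against 6 mm allowed. The final side and top pictures show a dark gap around the foot; the gripper hid a little of the ring in the top view.
- **Upright:** the side and top cameras place the ball within about 2 mm of the ring centre. The wrist camera puts it about 4 mm off, but its ball readings also disagreed by several mm with the foot before any contact, so I trusted the other two.
- **Force:** measured force during the pushes stayed at noise level, under about 1 N.
- **Other things on the bench:** the detector's positions in the top view for the blue finial, paint tin, clay pot and tape roll agreed with those at the start to within a few pixels, up to 7 for the tape roll. I did not re-measure the brush or the screwdriver; the hand never went down to their height.

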